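Sort the returned battery packs and start the charge

ROBOT

A 6-joint arm with a two-finger parallel gripper is mounted at the origin on a cart in front of the work surface, level with it; the furniture and walls round the work are solid. World frame = base frame: x ahead of the robot, y to its left, z up, the work surface at z = 0. Lengths are in mm, angles in degrees, forces in N, time in s.
With the tool pointing down it reaches from about 275 to 975 mm from the base axis. Payload 8.4 kg.
Tool frame: the origin (TCP) lies at the very end of the fingers, on their centre line; the grasp point (between the pads) lies 19 mm behind it; y points along the fingers, x is the direction in which the jaws open and shut, and the axes are right-handed (so a half turn about y gives the same grasp; the last joint's range is limited). The gripper opens to 92 mm and grips with 3 to 60 N. Pads are 20 mm wide; open, the fingers measure 128 mm over their backs; the gripper's body (75 mm by 189 mm) begins 69 mm behind the grasp point.
Start: joints at [65.81, 20.225, 93.587, -0, 66.188, -0.138], TCP at [254.735, 570.734, 214.583] pointing down, gripper open.
Joint ranges: [-150.9, 150.9], [-52.94, 120.26], [3.33, 152.33], [-74.26, 254.26], [0, 154.13], [-172.89, 172.89]. Speed limits (degrees/s): [127.2, 127.2, 159.86, 180, 180, 180].

INTERFACE

Orientations are given as [roll, pitch, yaw] about the fixed x, y, z axes, in that order (R = Rz(yaw) Ry(pitch) Rx(roll)).
In Python, from workcell import r gives the robot as it stands.
- The arm moves only by the tool move_arm, never from a script. Its argument "steps" is a list of rows, each an object of numbers: "gripper": the finger opening in mm, from 0 to 91.9; "x", "y", "z": the shift along the tool's x, y, z in mm; "twist": the turn about the tool's y in rad. In form: [{"gripper": .., "x": .., "y": .., "z": .., "twist": ..}, ...]. A call has 1 to 12 rows; each row shifts and turns the commanded pose from where the row before left it, along the tool's axes as they then stand; what a row does not reach is not made up. A row lasts 1/8 s, in which the tool goes at most 62.5 mm and 10.7 degrees, less where a joint would pass 70% of its speed; a pose out of reach is approached as far as the arm can. A call is refused whole if a number of a shift passes 62.5 or a number of a turn 0.188, either way. A call with a gripper value outside its range is refused whole. The fingers move at their own pace and stop on an object; the grip force is fixed at half the most. Time passes only in rows, so rows that do not move let the fingers close. It gives the time, the measured TCP pose, the force and the opening at its end, in the units of the state.
- r.read_state(): the state, without advancing time (a new reading comes with each control period).
- r.get_image(name): name is "scene" or "top" or "wrist"; returns a dict with "img" (400x640x3 uint8, blue, green, red), "range_z" (400x640 float32, mm along the optical axis (not along the pixel's ray), 0 where there is no reading), "fx", "fy", "cx", "cy" (pixels), "R" (3x3) and "t" (3): a world point X has camera coordinates R X + t. Camera axes: x right, y down, z forward; pixel columns grow to the right and rows downward; lengths in mm; the calibration is good to about 2 mm. The wrist camera is an equidistant fisheye: a pixel r from the principal point sees the ray r / f radians off the axis. A picture is of the moment at which its call begins.
- r.sign_off(): hands the job in, once; it reports no verdict.
Trained networks look in the newest picture that a camera, given by its name, has taken for a name from the list of things; names that differ only in an ending like _2 or _b are one class to them, and where a whole thing is asked for, a point or a joint stands for the part that bears it (a point fixed in the world has none). Each returns a list of dicts, best first, with "p" (0 to 1); they miss things now and then, are a little off and sometimes report something else, mostly with a low value. They report only what shows in the picture. A call takes as long as a camera call.
- r.outline_of(camera, query): "region" (400x640 bool, what is visible of it) and "rect" ([left, top, width, height] in pixels, round what is visible of it).
The state is a dict: "clock": time; "qpos": joint angles; "joint_vel": joint speeds; "joint_torque": joint torques, N m; "position": TCP position; "ee_rot": TCP orientation; "contact_force": force on the tool from outside, world axes, zero at the start; "moment": the same for the moment, N m; "finger_gap": opening from 0.0 (shut) to 1.0 (fully open).
Only numpy, scipy, OpenCV 4.12 (cv2) and the standard library are available. Lean on these libraries where they do the work, as an engineer would, in place of code of your own. Each camera call takes 0.05 s, during which the arm holds its last target. There are 200 camera calls.

TASK

Two battery packs stand in the return rack: the tag on top tells the good one (round tag) from the faulty one (long narrow strip). Put the faulty pack in the reject tray; stand the good pack on the bare worktop, let go, take it again by its broad sides and seat it fully down in the charging dock; keep both upright. When both packs are in place, press the dock's bar key fully down and release it, then do the same with the round key, one at a time, and leave the jars and the tape roll where they are.

Things in the scene. Friction and masses are not known exactly. Their poses are not given: they have to be found in the camera images.
- round_pack_center (a point): centre (half-way up, 35 mm above its underside) of the good pack: upright battery pack, 60 (its x) x 36 (its y) x 70 mm high, about 0.25 kg, flat sides, dark grey with a black top; a white round tag of 28 mm diameter lies flat on its top. Its x runs along the 60 mm length, z up
- strip_pack_center (a point): centre (half-way up, 35 mm above its underside) of the faulty pack: upright battery pack, 60 (its x) x 36 (its y) x 70 mm high, about 0.25 kg, flat sides, dark grey with a black top; a white strip tag 52 x 9 mm lies flat on its top, along its length. Its x runs along the 60 mm length, z up
- round_pack: the good pack itself (origin at the centre of its underside)
- strip_pack: the faulty pack itself (origin at the centre of its underside)
- return_rack: fixed rack, white base 130 (x) x 134 (y) x 12 mm; origin: centre of underside. Two bays at y = +32 and -32 mm, a pack standing on the base in each, length along x. Aluminium walls (56 mm long, to z = 82 mm, level with the pack tops) 4 mm from the packs' broad sides: there a pack can be gripped only across its 60 mm length, by its end faces; ends open but for 5 mm lips. Lift straight up 80 mm
- dock: grey plastic charging dock, fixed, base 172 (x) x 124 (y) x 12 mm, from x = -120 to +52 mm. Front part (toward its -x): a key deck 24 mm high with the two keys; behind it the seat for a pack. Origin: on the worktop under the seat's centre
- dock_seat (a point): centre of the seat's floor, 12 mm above the worktop. The pack stands here, 60 mm length along this x (either way round). End cheeks 30 mm wide (y) rise to z = 84 mm, 4 mm beyond each end of a centred pack, so it goes in only when gripped across its 36 mm broad sides (fingers at +y and -y); lips 4 mm beside those sides reach 18 mm above the worktop
- bar_key_top (a point): top centre of the bar key (white, 18 x 40 mm, long in the dock's y), on the left of the key deck (dock x = -88, y = +33 mm), 34 mm above the worktop; moves with the key
- round_key_top (a point): top centre of the round key (white, 22 mm diameter), on the right of the key deck (dock x = -88, y = -33 mm), 34 mm above the worktop; moves with the key
- bar_key (a joint): travel of the bar key in m, 0 up, 0.006 fully down; spring, about 5 N at the bottom; returns by itself
- round_key (a joint): travel of the round key in m, 0 up, 0.006 fully down; spring, about 5 N at the bottom; returns by itself
- reject_tray: open steel reject tray, fixed to the worktop, 190 (x) x 124 (y) x 30 mm high, walls and floor 4 mm. Origin: centre of the underside. The worktop (z = 0) in front of it, round x = 0.44, y = 0.07 m, is always bare
- pepper_jar: loose bystander: spice jar, 45 mm diameter, 106 mm high; origin at the centre of its underside
- olive_jar: loose bystander: jar, 63 mm diameter, 109 mm high; origin at the centre of its underside
- tape_roll: loose bystander: roll of tape lying flat, 73 mm diameter, 19 mm high; origin at the centre of its underside

How it is judged:
By the outcome, as a careful person would: the job done as asked, in the order asked, and still so for the second after the job is handed in, with the robot touching nothing.
It also fails if it takes over 72 s, if anything falls off the work surface, if the arm or the gripper's body presses on something with over 40 N, if the wrist force passes 120 N, or if a joint passes its speed limit or range.

## Working session

There is one attempt and no reset: what is moved stays moved. The work goes in short steps, Python scripts to look and compute and a tool call to move; the robot and the scene stay as the last step left them, time stands still between calls to the robot, and variables do not carry over. Pictures are saved under pics/ and viewed, about 8 in all and at most 12, crops included, and the job is handed in when it is done.

Besides the shell and the picture viewer there is one more tool, called after ">>>" as name(argument=value, ...), one argument or row to a line, values as JSON. move_arm: Moves the arm, as the interface text tells. Its arguments: {"type":"object","properties":{"steps":{"type":"array"}},"required":["steps"]}

```bash
ls; mkdir -p pics; python3 - <<'E'
from workcell import r
import cv2,numpy as np
s=r.read_state(); print(s)
for n in ["scene","top"]:
    d=r.get_image(n); cv2.imwrite(f"pics/{n}0.png",d["img"]); print(n,d["fx"],d["fy"],d["cx"],d["cy"],d["R"].tolist(),d["t"])
    np.savez(f"{n}0.npz",**d)
    for q in ["round_pack","strip_pack","return_rack","dock","reject_tray","bar_key_top","round_key_top","pepper_jar","olive_jar","tape_roll"]:
        for o in r.outline_of(n,q)[:2]: print(q,round(o["p"],2),o["rect"])
E
```

```text
pics
{'clock': 0.0, 'qpos': array([ 6.58109773e+01,  2.02630887e+01,  9.36288626e+01, -1.00423183e-03,
        6.61860496e+01, -1.38127047e-01]), 'joint_vel': array([-0.06573183, -0.01462473, -0.03311073, -0.01492589, -0.10690528,
       -0.01413553]), 'joint_torque': array([ 1.28451367e-03, -5.93853521e+01, -3.34204173e+01,  6.97968691e-02,
        2.37493106e-02, -1.33978051e-04]), 'position': array([254.52973965, 570.29140624, 213.85871245]), 'ee_rot': array([-9.00007301e+01,  7.80029059e-02,  6.59495100e+01]), 'contact_force': array([-0.07388622, -0.42543426, -1.1834858 ]), 'moment': array([ 0.04300349, -0.01890484,  0.01674212]), 'finger_gap': 0.9993256473735102}
scene 463.07240256602404 463.07240256602404 322.8717589421745 194.5969510503767 [[0.7271136502533967, -0.68639754521275, -0.012812085743234666], [-0.3135929352169756, -0.31547746282460964, -0.8956190269482602], [0.6107087772393507, 0.6552345994952173, -0.4446373904960751]] [-405.26628973  215.83923976 1276.5280567 ]
return_rack 0.97 [243.7, 169.5, 46.5, 34.5]
dock 0.7 [318.8, 193.1, 65.6, 50.4]
reject_tray 0.92 [292.5, 
[... 232 characters left out ...]
ape_roll 0.6 [209.4, 178.2, 15.6, 14.4]
top 458.8734648663045 458.8734648663045 319.5681814345163 198.22060972889815 [[0.0008284215122246069, -0.999973453975075, 0.007239134130318357], [-0.9874596155540085, -0.001960851874439198, -0.1578596297659914], [0.15786963409005375, -0.007017578292058139, -0.9874350268383167]] [  -9.1617155   545.49935637 1313.12087717]
round_pack 0.62 [241.5, 214.0, 15.4, 22.7]
strip_pack 0.72 [220.4, 204.3, 16.8, 23.2]
return_rack 0.86 [216.7, 196.8, 55.1, 52.0]
dock 0.78 [351.1, 176.6, 45.7, 56.7]
reject_tray 0.58 [268.6, 139.7, 43.7, 64.1]
pepper_jar 0.81 [223.1, 122.4, 19.4, 25.1]
olive_jar 0.89 [437.4, 227.1, 35.0, 25.4]
tape_roll 0.64 [167.9, 242.5, 26.3, 25.2]
```

```bash
python3 - <<'E'
import cv2,numpy as np
d=np.load("top0.npz"); im=d["img"]
c=im[110:290,150:490]; cv2.imwrite("pics/top0c.png",cv2.resize(c,None,fx=2.35,fy=2.35,interpolation=cv2.INTER_CUBIC))
R,t=d["R"],d["t"]
# world map from depth
v,u=np.mgrid[:400,:640]; z=d["range_z"]
P=np.stack([(u-d["cx"])/d["fx"]*z,(v-d["cy"])/d["fy"]*z,z],-1)
W=(P-t)@R
np.save("W.npy",W)
for (u,v) in [(249,225),(228,216),(373,190),(290,165),(300,230),(263,222)]: print(u,v,W[v,u].round(1),z[v,u])
E
```

```text
249 225 [461.9 192.3  82. ] 1303.716
228 216 [487.3 252.3  84.2] 1305.1554
373 190 [ 575.7 -170.6   14.3] 1391.0964
290 165 [6.56e+02 8.26e+01 4.00e-01] 1415.7183
300 230 [454.9  50.1   3.4] 1381.2166
263 222 [477.2 160.   19.9] 1367.6567
```

View pics/top0c.png

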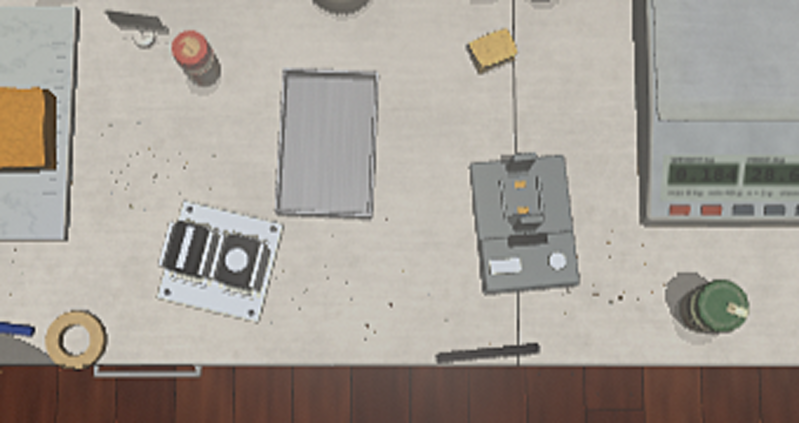

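The top view (crop scale 2.35, offset 150,110) shows the strip-tag pack at full-image pixel (230,215) and the round-tag pack at (251,220). The rack is yawed about -16°. The tray is at (289,171), and the dock at (374,205) with its bar key on the left and round key on the right. The lane round (0.44, 0.07) is bare.

```bash
cat > h.py <<'E'
import numpy as np,cv2
def plane(d,uv,z):
    "pixels -> world points on height z"
    uv=np.atleast_2d(np.asarray(uv,float)); R,t=d["R"],d["t"]
    a=(uv-[d["cx"],d["cy"]])/[d["fx"],d["fy"]]
    if d.get("fish",False):
        th=np.linalg.norm(a,axis=1,keepdims=True); n=np.hstack([a/np.maximum(th,1e-9)*np.sin(th),np.cos(th)])
    else: n=np.hstack([a,np.ones((len(a),1))])
    n=n@R; c=-R.T@t
    return c+n*((z-c[2])/n[:,2:])
def rect(d,mask,z):
    "largest blob -> centre, sides, yaw of min area rect on plane z (long side's yaw), using contour"
    n,l,st,_=cv2.connectedComponentsWithStats(mask.astype(np.uint8))
    k=1+np.argmax(st[1:,4]); m=(l==k)
    v,u=np.nonzero(m); W=plane(d,np.c_[u,v],z)[:,:2]
    c,s,a=cv2.minAreaRect(W.astype(np.float32))
    if s[0]<s[1]: a+=90; s=s[::-1]
    a=(a+90)%180-90
    return np.round(c,1),W.mean(0).round(1),np.round(s,1),round(a,1),len(v)
def go(s,x,y,z,yaw):
    "deltas in tool axes at present yaw; twist rad"
    p=s["position"]; w=s["ee_rot"][2]; q=np.radians(w); dx,dy=x-p[0],y-p[1]
    return dict(x=round(dx*np.cos(q)+dy*np.sin(q),1),y=round(p[2]-z,1),z=round(-dx*np.sin(q)+dy*np.cos(q),1),twist=round(-np.radians(yaw-w),4))
E
python3 - <<'E'
from h import *
d=dict(np.load("top0.npz")); im=d["img"]; W=np.load("W.npy"); g=im.min(2)
def box(u0,v0,u1,v1): m=np.zeros((400,640),bool); m[v0:v1,u0:u1]=1; return m
print("strip tag",rect(d,box(220,200,238,232)&(g>150)&(W[...,2]>70),82))
print("round tag",rect(d,box(242,208,262,234)&(g>150)&(W[...,2]>70),82))
print("bar",rect(d,box(355,215,375,230)&(g>170),34))
print("rkey",rect(d,box(380,212,394,228)&(g>170),34))
from workcell import r
for q,z in [("return_rack",12),("reject_tray",30),("dock",12)]:
    o=r.outline_of("top",q)[0]; print(q,rect(d,o["region"],z))
near=(W[...,0]>380)&(W[...,0]<800)
print("dockdepth",rect(d,box(345,165,405,245)&(W[...,2]>7),12))
print("cheeks")
m=box(345,165,405,245)&(W[...,2]>60); n,l,st,c=cv2.connectedComponentsWithStats(m.astype(np.uint8))
for k in range(1,n):
    if st[k,4]>4: print(W[l==k].mean(0),W[l==k].max(0),st[k])
print("packs"); m=box(210,190,275,250)&(W[...,2]>70); print(rect(d,m,82)); 
s=r.read_state()
w=r.get_image("wrist"); cv2.imwrite("pics/w0.png",w["img"]); print({k:w[k] for k in("fx","cx","cy","R","t")}, -w["R"].T@w["t"])
E
```

```text
strip tag (array([491.3, 251.8]), array([491.1, 251.9]), array([50.4,  8.7]), -14.1, 57)
round tag (array([474.8, 189.8]), array([475.5, 189.8]), array([25.9, 22.8]), 1.3, 73)
bar (array([ 473.8, -141.5]), array([ 473.8, -141.8]), array([38.2, 16.2]), -84.2, 73)
rkey (array([ 479.2, -207.9]), array([ 480.2, -207.8]), array([18. , 17.8]), -1.2, 40)
return_rack (array([483. , 224.5]), array([479. , 217.8]), array([145.1, 129.7]), 76.9, 1354)
reject_tray (array([632.8,  84.3]), array([631.1,  84.3]), array([195.5, 124.5]), -2.3, 2606)
dock (array([ 533.2, -169.6]), array([ 529.8, -168.5]), array([179.4, 127.2]), 5.3, 2335)
dockdepth (array([ 533.8, -168.3]), array([ 529.6, -168.9]), array([180.8, 125.1]), 6.1, 2279)
cheeks
[ 585.46439307 -151.23012755  157.57065141] [6.08326453e+02 1.12309971e+00 1.38280020e+03] [367 174  11   7  50]
[ 519.8545643  -163.7584989   109.83245647] [5.28702288e+02 1.12309971e+00 1.38280020e+03] [370 202  13   5  45]
packs
(array([489.4, 249.6]), array([489.4, 250.7]), array([60.1, 58.7]), -13.9, 390)
{'fx': 309.70691628693146, 'cx': 321.97343677790377, 'cy': 199.1685570091192, 'R': array([[ 0.40731899,  0.9132847 ,  0.00151708],
       [ 0.88592805, -0.39552055,  0.24227047],
       [ 0.22186195, -0.09733734, -0.97020756]]), 't': array([-625.41571675,  -27.63594843,  388.41662089])} [193.05229507 598.05945901 384.48892135]
```

>>> move_arm(
  steps=[
    {"x":-27.8,"z":-49.4,"gripper":91.9},
    {"x":-27.8,"z":-49.4},
    {"x":-27.8,"z":-49.4},
    {"x":-27.8,"z":-49.4},
    {"x":-27.8,"z":-49.4},
    {"x":-27.8,"z":-49.4},
    {"x":-27.8,"z":-49.4},
    {"twist":0.1754},
    {"twist":0.1754},
    {"twist":0.1754},
    {"twist":0.1754},
    {"twist":0.1754},
  ],
)

```text
schema error: expected keys gripper, x, y, z, twist
```

>>> move_arm(
  steps=[
    {"twist":0.1754},
    {"twist":0.1754},
    {"twist":0.1754},
    {},
    {},
  ],
)

```text
schema error: expected keys gripper, x, y, z, twist
```

```bash
cat > look.py <<'E'
from h import *
from workcell import r
import sys
s=r.read_state(); print(s["clock"],s["position"].round(1),s["ee_rot"].round(2),s["contact_force"].round(1),s["finger_gap"])
w=r.get_image("wrist"); w["fish"]=True; cv2.imwrite(f"pics/{sys.argv[1]}.png",w["img"]); np.savez(sys.argv[1]+".npz",**w)
g=w["img"].min(2)
for q,z in [x.split(":") for x in sys.argv[2:]]:
    for o in r.outline_of("wrist",q)[:1]:
        print(q,round(o["p"],2),o["rect"],rect(w,o["region"],float(z)))
E
python3 look.py w1 round_pack:82 strip_pack:82 return_rack:12
```

```text
1.3 [254.7 570.8 214.6] [-90.    -0.    65.95] [-0.5 -0.7  0.9] 1.0010803892489695
```

View pics/w1.png

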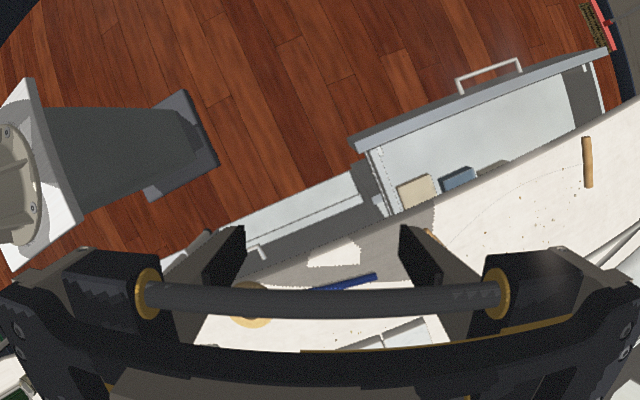

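All five keys are needed in every row, and the arm has not moved. This wrist view is still from the start pose: the finger tips show at about (240,240) and (405,240), with no pack in sight.

>>> move_arm(
  steps=[
    {"gripper":91.9,"x":-27.8,"y":0,"z":-49.4,"twist":0},
    {"gripper":91.9,"x":-27.8,"y":0,"z":-49.4,"twist":0},
    {"gripper":91.9,"x":-27.8,"y":0,"z":-49.4,"twist":0},
    {"gripper":91.9,"x":-27.8,"y":0,"z":-49.4,"twist":0},
    {"gripper":91.9,"x":-27.8,"y":0,"z":-49.4,"twist":0},
    {"gripper":91.9,"x":-27.8,"y":0,"z":-49.4,"twist":0},
    {"gripper":91.9,"x":-27.8,"y":0,"z":-49.4,"twist":0},
    {"gripper":91.9,"x":0,"y":0,"z":0,"twist":0.1754},
    {"gripper":91.9,"x":0,"y":0,"z":0,"twist":0.1754},
    {"gripper":91.9,"x":0,"y":0,"z":0,"twist":0.1754},
    {"gripper":91.9,"x":0,"y":0,"z":0,"twist":0.1754},
    {"gripper":91.9,"x":0,"y":0,"z":0,"twist":0.1754},
  ],
)

```text
clock: 3.0
position: [491.2, 252.1, 214.6]
ee_rot: [-90.0, -0.0, 15.4]
contact_force: [-0.0, -0.5, 0.5]
finger_gap: 1.0
```

>>> move_arm(
  steps=[
    {"gripper":91.9,"x":0,"y":0,"z":0,"twist":0.1754},
    {"gripper":91.9,"x":0,"y":0,"z":0,"twist":0.1754},
    {"gripper":91.9,"x":0,"y":0,"z":0,"twist":0.1754},
    {"gripper":91.9,"x":0,"y":0,"z":0,"twist":0},
  ],
)

```text
clock: 3.5
position: [491.2, 252.1, 214.7]
ee_rot: [-90.0, -0.0, -14.4]
contact_force: [-0.1, 0.7, 0.3]
finger_gap: 0.999
```

```bash
python3 look.py w2 round_pack:82 strip_pack:82 return_rack:12
```

```text
3.5 [491.2 252.1 214.7] [-8.999e+01 -1.000e-02 -1.438e+01] [-0.1  0.7  0.3] 0.9988082332366709
round_pack 0.85 [290.3, 228.9, 61.2, 38.6] (array([475.6, 193.1]), array([475.8, 193.4]), array([59.7, 40.5]), -11.3, 1904)
strip_pack 0.68 [290.5, 168.8, 65.8, 42.6] (array([491.6, 255.3]), array([491.5, 254.6]), array([59.2, 39.9]), -14.4, 2215)
return_rack 0.55 [267.4, 146.5, 104.0, 127.8] (array([482.4, 222.4]), array([484. , 229.2]), array([133.1, 129.3]), 76.6, 6903)
```

View pics/w2.png

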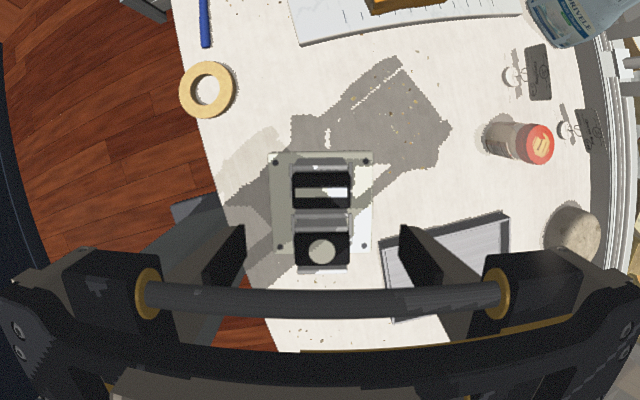

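The wrist view shows the strip tag at (322,192), the round tag at (322,251), the rack walls between the packs and clear ends. Next I measure the tags themselves.

```bash
python3 - <<'E'
from h import *
w=dict(np.load("w2.npz")); g=w["img"].min(2)
print(g[185:200:3,295:350:5]); 
for nm,(u0,v0,u1,v1) in dict(strip=(295,178,350,206),rnd=(302,236,342,268)).items():
    m=np.zeros((400,640),bool); m[v0:v1,u0:u1]=1
    print(nm,rect(w,m&(g>110),82))
E
```

```text
[[ 24  25  27  25  24  28  23  32  16  28  53]
 [ 74  96 100 103 104  99 182 200 213 219 216]
 [ 99 129 130 131 130 127 235 240 240 240 245]
 [ 97 126 127 130 129 132 123 243 241 240 246]
 [ 58  81  79  80  67  69  55  88 132 134 136]]
strip (array([491.1, 252. ]), array([492.8, 251.4]), array([51.3, 10.3]), -14.4, 463)
rnd (array([475. , 189.2]), array([475.1, 189.4]), array([26.8, 26.7]), 75.6, 501)
```

>>> move_arm(
  steps=[
    {"gripper":91.9,"x":0,"y":45,"z":0,"twist":0},
    {"gripper":91.9,"x":0,"y":45,"z":0,"twist":0},
    {"gripper":91.9,"x":0,"y":40,"z":0,"twist":0},
    {"gripper":91.9,"x":0,"y":25,"z":0,"twist":0},
    {"gripper":91.9,"x":0,"y":14.5,"z":0,"twist":0},
    {"gripper":45,"x":0,"y":0,"z":0,"twist":0},
    {"gripper":45,"x":0,"y":0,"z":0,"twist":0},
    {"gripper":45,"x":0,"y":0,"z":0,"twist":0},
    {"gripper":45,"x":0,"y":0,"z":0,"twist":0},
    {"gripper":45,"x":0,"y":0,"z":0,"twist":0},
    {"gripper":45,"x":0,"y":0,"z":0,"twist":0},
  ],
)

```text
clock: 5.08
position: [491.6, 252.4, 46.0]
ee_rot: [-89.9, -0.0, -14.5]
contact_force: [-1.2, 0.1, 8.1]
finger_gap: 0.652
```

>>> move_arm(
  steps=[
    {"gripper":45,"x":0,"y":0,"z":0,"twist":0},
    {"gripper":45,"x":0,"y":-12,"z":0,"twist":0},
    {"gripper":45,"x":0,"y":-25,"z":0,"twist":0},
    {"gripper":45,"x":0,"y":-35,"z":0,"twist":0},
    {"gripper":45,"x":0,"y":-35,"z":0,"twist":0},
    {"gripper":45,"x":0,"y":-15,"z":0,"twist":0},
    {"gripper":45,"x":0,"y":0,"z":0,"twist":0},
  ],
)

```text
clock: 5.95
position: [491.6, 252.3, 167.9]
ee_rot: [-89.9, -0.1, -14.4]
contact_force: [0.4, 0.3, -3.0]
finger_gap: 0.652
```

>>> move_arm(
  steps=[
    {"gripper":45,"x":15,"y":0,"z":-10.8,"twist":0},
    {"gripper":45,"x":29.6,"y":0,"z":-21.4,"twist":0},
    {"gripper":45,"x":29.6,"y":0,"z":-21.4,"twist":0},
    {"gripper":45,"x":29.6,"y":0,"z":-21.4,"twist":0},
    {"gripper":45,"x":29.6,"y":0,"z":-21.4,"twist":0},
    {"gripper":45,"x":29.6,"y":0,"z":-21.4,"twist":0},
    {"gripper":45,"x":14.8,"y":0,"z":-10.3,"twist":0},
    {"gripper":45,"x":0,"y":0,"z":0,"twist":-0.105},
    {"gripper":45,"x":0,"y":0,"z":0,"twist":-0.105},
    {"gripper":45,"x":0,"y":20,"z":0,"twist":0},
    {"gripper":45,"x":0,"y":35,"z":0,"twist":0},
    {"gripper":45,"x":0,"y":35,"z":0,"twist":0},
  ],
)

```text
clock: 7.45
position: [630.4, 83.7, 74.5]
ee_rot: [-90.0, 0.1, -2.6]
contact_force: [0.5, 0.2, -2.4]
finger_gap: 0.65
```

>>> move_arm(
  steps=[
    {"gripper":45,"x":0,"y":22,"z":0,"twist":0},
    {"gripper":45,"x":0,"y":10,"z":0,"twist":0},
    {"gripper":45,"x":0,"y":0,"z":0,"twist":0},
  ],
)

```text
clock: 7.82
position: [630.6, 83.6, 43.9]
ee_rot: [-90.0, 0.1, -2.5]
contact_force: [0.7, -0.1, -2.5]
finger_gap: 0.653
```

>>> move_arm(
  steps=[
    {"gripper":45,"x":0,"y":4,"z":0,"twist":0},
    {"gripper":45,"x":0,"y":1.5,"z":0,"twist":0},
    {"gripper":45,"x":0,"y":0,"z":0,"twist":0},
  ],
)

```text
clock: 8.2
position: [631.6, 83.7, 40.0]
ee_rot: [-90.0, -0.0, -2.4]
contact_force: [-0.5, -0.4, -1.1]
finger_gap: 0.655
```

>>> move_arm(
  steps=[
    {"gripper":45,"x":0,"y":1.5,"z":0,"twist":0},
    {"gripper":45,"x":0,"y":0,"z":0,"twist":0},
  ],
)

```text
clock: 8.45
position: [631.4, 83.7, 38.1]
ee_rot: [-90.0, -0.0, -2.4]
contact_force: [0.6, 0.5, -2.6]
finger_gap: 0.65
```

>>> move_arm(
  steps=[
    {"gripper":45,"x":0,"y":1.5,"z":0,"twist":0},
    {"gripper":45,"x":0,"y":0,"z":0,"twist":0},
  ],
)

```text
clock: 8.7
position: [631.4, 83.7, 38.0]
ee_rot: [-90.0, -0.0, -2.4]
contact_force: [-5.2, -1.2, 12.9]
finger_gap: 0.651
```

>>> move_arm(
  steps=[
    {"gripper":91.9,"x":0,"y":-1.5,"z":0,"twist":0},
    {"gripper":91.9,"x":0,"y":0,"z":0,"twist":0},
    {"gripper":91.9,"x":0,"y":0,"z":0,"twist":0},
    {"gripper":91.9,"x":0,"y":-10,"z":0,"twist":0},
    {"gripper":91.9,"x":0,"y":-40,"z":0,"twist":0},
    {"gripper":91.9,"x":0,"y":-60,"z":0,"twist":0},
    {"gripper":91.9,"x":-32.1,"y":-18,"z":19.9,"twist":0},
    {"gripper":91.9,"x":-32.1,"y":0,"z":19.9,"twist":0},
    {"gripper":91.9,"x":-32.1,"y":0,"z":19.9,"twist":0},
    {"gripper":91.9,"x":-32.1,"y":0,"z":19.9,"twist":0},
    {"gripper":91.9,"x":-32.1,"y":0,"z":19.7,"twist":0},
    {"gripper":91.9,"x":0,"y":0,"z":0,"twist":0.105},
  ],
)

```text
clock: 10.2
position: [473.3, 190.7, 166.7]
ee_rot: [-90.0, 0.0, -8.4]
contact_force: [-0.5, -0.0, -0.6]
finger_gap: 0.998
```

>>> move_arm(
  steps=[
    {"gripper":91.9,"x":0,"y":0,"z":0,"twist":0.105},
    {"gripper":91.9,"x":0,"y":0,"z":0,"twist":0},
    {"gripper":91.9,"x":0,"y":0,"z":0,"twist":0},
  ],
)

```text
clock: 10.58
position: [475.4, 189.6, 166.4]
ee_rot: [-90.0, -0.0, -14.3]
contact_force: [-0.5, -0.0, -0.1]
finger_gap: 1.0
```

```bash
python3 look.py w3 round_pack:82; python3 - <<'E'
from h import *
from workcell import r
w=dict(np.load("w3.npz"));g=w["img"].min(2)
o=r.outline_of("wrist","round_pack")[0]["region"]
print(rect(w,o&(g>110),82))
print(go(r.read_state(),475.1,189.6,45,-14.4))
d=r.get_image("top"); cv2.imwrite("pics/t3.png",cv2.resize(d["img"][120:260,200:410],None,fx=3,fy=3,interpolation=cv2.INTER_CUBIC))
E
```

```text
10.575 [475.4 189.6 166.4] [-8.999e+01 -2.000e-02 -1.433e+01] [-0.5 -0.  -0.1] 1.0004508054619394
round_pack 0.65 [287.7, 179.4, 71.0, 41.7] (array([475.8, 191.7]), array([475.9, 192.1]), array([61.3, 39.5]), -14.1, 3132)
(array([475.2, 189.3]), array([475.2, 189.6]), array([26.9, 26.9]), 30.2, 795)
{'x': np.float64(-0.2), 'y': np.float64(121.1), 'z': np.float64(0.0), 'twist': np.float64(0.0)}
```

View pics/t3.png

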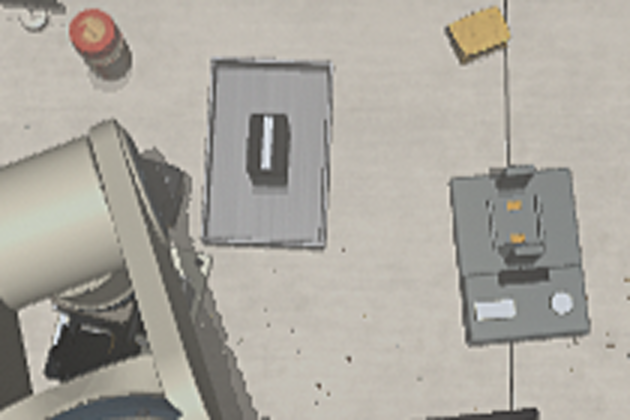

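The strip pack stands upright in the tray, at crop (268,148). The round tag is measured at (475.2,189.6), directly under the tool.

>>> move_arm(
  steps=[
    {"gripper":91.9,"x":-0.2,"y":40,"z":0,"twist":0},
    {"gripper":91.9,"x":0,"y":40,"z":0,"twist":0},
    {"gripper":91.9,"x":0,"y":28,"z":0,"twist":0},
    {"gripper":91.9,"x":0,"y":13,"z":0,"twist":0},
    {"gripper":45,"x":0,"y":0,"z":0,"twist":0},
    {"gripper":45,"x":0,"y":0,"z":0,"twist":0},
    {"gripper":45,"x":0,"y":0,"z":0,"twist":0},
    {"gripper":45,"x":0,"y":0,"z":0,"twist":0},
    {"gripper":45,"x":0,"y":0,"z":0,"twist":0},
    {"gripper":45,"x":0,"y":0,"z":0,"twist":0},
    {"gripper":45,"x":0,"y":0,"z":0,"twist":0},
  ],
)

```text
clock: 12.15
position: [475.6, 190.0, 46.0]
ee_rot: [-90.0, -0.1, -14.4]
contact_force: [-1.7, 1.2, 7.1]
finger_gap: 0.654
```

>>> move_arm(
  steps=[
    {"gripper":45,"x":0,"y":-12,"z":0,"twist":0},
    {"gripper":45,"x":0,"y":-25,"z":0,"twist":0},
    {"gripper":45,"x":0,"y":-35,"z":0,"twist":0},
    {"gripper":45,"x":0,"y":-35,"z":0,"twist":0},
    {"gripper":45,"x":0,"y":-8,"z":0,"twist":0},
    {"gripper":45,"x":0,"y":0,"z":0,"twist":0},
  ],
)

```text
clock: 12.9
position: [475.0, 189.7, 160.1]
ee_rot: [-90.0, -0.0, -14.5]
contact_force: [1.0, 0.1, -2.2]
finger_gap: 0.65
```

>>> move_arm(
  steps=[
    {"gripper":45,"x":-1,"y":0,"z":-20,"twist":0},
    {"gripper":45,"x":-1,"y":0,"z":-40,"twist":0},
    {"gripper":45,"x":-1,"y":0,"z":-40,"twist":0},
    {"gripper":45,"x":-0.9,"y":0,"z":-24.6,"twist":0},
    {"gripper":45,"x":0,"y":0,"z":0,"twist":-0.1745},
    {"gripper":45,"x":0,"y":0,"z":0,"twist":-0.1745},
    {"gripper":45,"x":0,"y":20,"z":0,"twist":0},
    {"gripper":45,"x":0,"y":35,"z":0,"twist":0},
    {"gripper":45,"x":0,"y":35,"z":0,"twist":0},
    {"gripper":45,"x":0,"y":22,"z":0,"twist":0},
    {"gripper":45,"x":0,"y":11,"z":0,"twist":0},
    {"gripper":45,"x":0,"y":0,"z":0,"twist":0},
  ],
)

```text
clock: 14.4
position: [439.0, 69.5, 36.3]
ee_rot: [-90.0, 0.1, 5.5]
contact_force: [0.4, -0.0, -1.6]
finger_gap: 0.649
```

>>> move_arm(
  steps=[
    {"gripper":45,"x":0,"y":2,"z":0,"twist":0},
    {"gripper":45,"x":0,"y":0,"z":0,"twist":0},
  ],
)

```text
clock: 14.65
position: [440.7, 70.1, 35.7]
ee_rot: [-90.0, -0.1, 5.5]
contact_force: [0.8, 0.9, -1.8]
finger_gap: 0.652
```

>>> move_arm(
  steps=[
    {"gripper":45,"x":0,"y":1.3,"z":0,"twist":0},
    {"gripper":45,"x":0,"y":0,"z":0,"twist":0},
  ],
)

```text
clock: 14.9
position: [440.4, 70.1, 34.0]
ee_rot: [-90.0, -0.0, 5.6]
contact_force: [-0.7, -0.6, -0.4]
finger_gap: 0.651
```

>>> move_arm(
  steps=[
    {"gripper":45,"x":0,"y":0.8,"z":0,"twist":0},
    {"gripper":45,"x":0,"y":0,"z":0,"twist":0},
    {"gripper":91.9,"x":0,"y":0,"z":0,"twist":0},
    {"gripper":91.9,"x":0,"y":0,"z":0,"twist":0},
    {"gripper":91.9,"x":0,"y":0,"z":0,"twist":0},
    {"gripper":91.9,"x":0,"y":-10,"z":0,"twist":0},
    {"gripper":91.9,"x":0,"y":-35,"z":0,"twist":0},
    {"gripper":91.9,"x":0,"y":-40,"z":0,"twist":0},
    {"gripper":91.9,"x":0,"y":-40,"z":0,"twist":0},
    {"gripper":91.9,"x":0,"y":0,"z":0,"twist":0.1745},
    {"gripper":91.9,"x":0,"y":0,"z":0,"twist":0.1745},
    {"gripper":91.9,"x":0,"y":0,"z":0,"twist":0.1745},
  ],
)

```text
clock: 16.4
position: [440.2, 70.0, 158.8]
ee_rot: [-90.0, -0.0, -24.8]
contact_force: [-0.0, -0.2, 0.1]
finger_gap: 1.001
```

>>> move_arm(
  steps=[
    {"gripper":91.9,"x":0,"y":0,"z":0,"twist":0.1745},
    {"gripper":91.9,"x":0,"y":0,"z":0,"twist":0.1745},
    {"gripper":91.9,"x":0,"y":0,"z":0,"twist":0.1745},
    {"gripper":91.9,"x":0,"y":0,"z":0,"twist":0.1745},
    {"gripper":91.9,"x":0,"y":0,"z":0,"twist":0.1745},
    {"gripper":91.9,"x":0,"y":0,"z":0,"twist":0.1745},
    {"gripper":91.9,"x":0,"y":0,"z":0,"twist":0},
  ],
)

```text
clock: 17.27
position: [440.2, 70.0, 158.5]
ee_rot: [-90.0, 0.0, -84.4]
contact_force: [-0.5, -0.0, -0.2]
finger_gap: 1.0
```

```bash
python3 look.py w4 round_pack:70 dock:12; python3 - <<'E'
from h import *
from workcell import r
w=dict(np.load("w4.npz"));g=w["img"].min(2)
for o in r.outline_of("wrist","round_pack")[:1]: print(rect(w,o["region"]&(g>110),70))
d=r.get_image("top"); g=d["img"].min(2)
for o in r.outline_of("top","round_pack")[:1]: print("top",o["p"],rect(d,o["region"]&(g>110),70))
cv2.imwrite("pics/t4.png",d["img"][120:290,170:440])
E
```

```text
17.275 [440.2  70.  158.5] [-89.98   0.   -84.37] [-0.5 -0.  -0.2] 0.9998801083941738
round_pack 0.73 [301.7, 158.1, 43.6, 75.2] (array([445.3,  69.8]), array([445.5,  70. ]), array([66.6, 35.4]), 6.0, 3020)
dock 0.63 [477.5, 59.1, 98.1, 146.0] (array([ 538.4, -178.8]), array([ 531.8, -164.1]), array([185.4, 156.7]), 5.6, 11825)
(array([441.2,  69.3]), array([441.1,  69.3]), array([26.7, 26. ]), 5.7, 776)
```

View pics/w4.png

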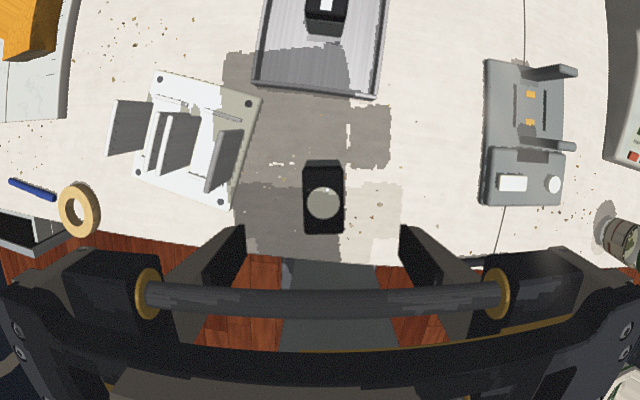

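The good pack stands upright on the bare worktop at (441,69), seen at pixel (323,197). The dock is clear, with the bar key at (512,183) and the round key at (553,184). I take the pack by its broad sides.

>>> move_arm(
  steps=[
    {"gripper":91.9,"x":0.6,"y":40,"z":0.8,"twist":0},
    {"gripper":91.9,"x":0,"y":40,"z":0,"twist":0},
    {"gripper":91.9,"x":0,"y":30,"z":0,"twist":0},
    {"gripper":91.9,"x":0,"y":14,"z":0,"twist":0},
    {"gripper":20,"x":0,"y":0,"z":0,"twist":0},
    {"gripper":20,"x":0,"y":0,"z":0,"twist":0},
    {"gripper":20,"x":0,"y":0,"z":0,"twist":0},
    {"gripper":20,"x":0,"y":0,"z":0,"twist":0},
    {"gripper":20,"x":0,"y":0,"z":0,"twist":0},
    {"gripper":20,"x":0,"y":0,"z":0,"twist":0},
    {"gripper":20,"x":0,"y":0,"z":0,"twist":0},
    {"gripper":20,"x":0,"y":0,"z":0,"twist":0},
  ],
)

```text
clock: 19.08
position: [441.1, 69.5, 34.1]
ee_rot: [-90.0, -0.0, -84.4]
contact_force: [-0.4, -0.4, 4.7]
finger_gap: 0.391
```

>>> move_arm(
  steps=[
    {"gripper":20,"x":0,"y":-15,"z":0,"twist":0},
    {"gripper":20,"x":0,"y":-35,"z":0,"twist":0},
    {"gripper":20,"x":0,"y":-40,"z":0,"twist":0},
    {"gripper":20,"x":0,"y":-40,"z":0,"twist":0},
    {"gripper":20,"x":0,"y":-15,"z":0,"twist":0},
    {"gripper":20,"x":0,"y":0,"z":0,"twist":0},
  ],
)

```text
clock: 19.82
position: [441.3, 69.6, 179.5]
ee_rot: [-89.9, 0.0, -84.4]
contact_force: [-0.8, -0.2, -2.2]
finger_gap: 0.388
```

>>> move_arm(
  steps=[
    {"gripper":20,"x":20,"y":0,"z":-5,"twist":0},
    {"gripper":20,"x":40,"y":0,"z":-5,"twist":0},
    {"gripper":20,"x":40,"y":0,"z":-5,"twist":0},
    {"gripper":20,"x":40,"y":0,"z":-5,"twist":0},
    {"gripper":20,"x":40,"y":0,"z":-5,"twist":0},
    {"gripper":20,"x":32,"y":0,"z":-5,"twist":0},
    {"gripper":20,"x":20,"y":0,"z":-4,"twist":0},
    {"gripper":20,"x":0,"y":0,"z":0,"twist":0},
    {"gripper":20,"x":0,"y":0,"z":0,"twist":0},
  ],
)

```text
clock: 20.95
position: [428.9, -164.0, 177.8]
ee_rot: [-90.1, 0.1, -84.5]
contact_force: [0.6, 1.0, -1.9]
finger_gap: 0.397
```

```bash
python3 look.py w5 dock:12 round_pack:145.4 bar_key_top:34 round_key_top:34
```

```text
20.95 [ 428.9 -164.   177.8] [-9.011e+01  7.000e-02 -8.445e+01] [ 0.6  1.  -1.9] 0.3970117200626833
dock 0.72 [278.0, 1.0, 116.2, 172.5] (array([ 541.7, -167.6]), array([ 532.4, -168.3]), array([192. , 125.2]), 5.5, 17782)
round_pack 0.72 [283.8, 183.3, 77.8, 104.3] (array([ 417.2, -165. ]), array([ 417.9, -165. ]), array([80.7, 53.2]), 5.7, 7526)
bar_key_top 0.63 [286.5, 133.5, 41.2, 24.8] (array([ 474., -142.]), array([ 473.9, -141.3]), array([40.5, 18.4]), -85.2, 692)
round_key_top 0.64 [358.5, 137.5, 23.1, 18.0] (array([ 480.2, -206.3]), array([ 481. , -206.4]), array([21.7, 21.5]), -83.2, 381)
```

View pics/w5.png

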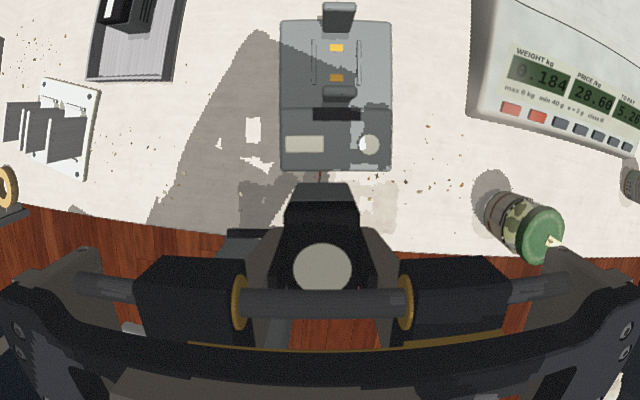

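The wrist view shows the dock with the bar key at (304,144), the round key at (369,144), and the gold contacts at (336,48) and (337,77). The pack is held upright with its tag at (322,268). I refine the seat centre from the contacts, keys and cheeks.

```bash
python3 - <<'E'
from h import *
w=dict(np.load("w5.npz")); t=dict(np.load("top0.npz"))
def gold(d,b):
    u0,v0,u1,v1=b; m=np.zeros((400,640),bool); m[v0:v1,u0:u1]=1
    hsv=cv2.cvtColor(d["img"],cv2.COLOR_BGR2HSV); m&=(hsv[...,1]>110)&(hsv[...,0]>12)&(hsv[...,0]<35)
    n,l,st,c=cv2.connectedComponentsWithStats(m.astype(np.uint8))
    k=[i for i in range(1,n) if st[i,4]>=4]; k=sorted(k,key=lambda i:-st[i,4])[:2]
    p=plane(d,c[k],12)[:,:2]; print("gold",p.round(1).tolist(),st[k,4],p.mean(0).round(1))
gold(w,(315,35,360,90)); gold(t,(360,180,385,205))
g=w["img"].min(2); m=np.zeros((400,640),bool); m[236:300,285:360]=1
print("tag",rect(w,m&(g>110),213.7))
# seat outline from depth: cheeks top z 84 in wrist
z=w["range_z"]; v,u=np.mgrid[:400,:640]
a=np.stack([(u-w["cx"])/w["fx"],(v-w["cy"])/w["fy"]],-1); th=np.linalg.norm(a,axis=-1,keepdims=True)
n=np.concatenate([a/np.maximum(th,1e-9)*np.tan(th),np.ones_like(th)],-1)
W=(n*z[...,None]-w["t"])@w["R"]
for b in [(310,0,365,25),(315,82,365,105)]:
    s=W[b[1]:b[3],b[0]:b[2]].reshape(-1,3); s=s[abs(s[:,2]-84)<3]; c,sz,an=cv2.minAreaRect(s[:,:2].astype(np.float32)); print("cheek",c,sz,an,len(s),s.mean(0).round(1),s.min(0).round(1),s.max(0).round(1))
for nm,uv in dict(bar=(305,144),rnd=(369,144)).items(): print(nm,W[uv[1],uv[0]])
E
```

```text
gold [[582.1, -163.8], [548.4, -167.1]] [90 89] [ 565.2 -165.5]
gold [[548.1, -169.0], [581.5, -163.7]] [9 8] [ 564.8 -166.4]
tag (array([ 430., -164.]), array([ 429.6, -164. ]), array([27.1, 23.8]), -84.3, 2143)
cheek (602.7237548828125, -161.34510803222656) (9.713211059570312, 28.780336380004883) 7.140906810760498 309 [ 602.7 -161.8   83.5] [ 597.2 -175.9   81. ] [ 609.1 -146.9   85.7]
cheek (526.2896728515625, -169.29441833496094) (9.733489990234375, 29.778715133666992) 6.295131206512451 378 [ 525.9 -168.9   83.3] [ 520.2 -184.4   81. ] [ 532.4 -154.3   85.4]
bar [ 474.16882599 -142.15014552   35.02261411]
rnd [ 480.7860418  -206.6857889    34.20578942]
```

>>> move_arm(
  steps=[
    {"gripper":20,"x":2,"y":0,"z":18,"twist":0},
    {"gripper":20,"x":4,"y":0,"z":35,"twist":0},
    {"gripper":20,"x":4,"y":0,"z":37.8,"twist":0},
    {"gripper":20,"x":3,"y":0,"z":30,"twist":0},
    {"gripper":20,"x":1.9,"y":0,"z":14,"twist":0},
    {"gripper":20,"x":0,"y":15,"z":0,"twist":0},
    {"gripper":20,"x":0,"y":22,"z":0,"twist":0},
    {"gripper":20,"x":0,"y":8,"z":0,"twist":0},
    {"gripper":20,"x":0,"y":0,"z":0,"twist":0},
    {"gripper":20,"x":0,"y":0,"z":0,"twist":0},
    {"gripper":20,"x":0,"y":0,"z":0,"twist":0},
  ],
)

```text
clock: 22.58
position: [565.7, -166.6, 134.8]
ee_rot: [-89.9, -0.0, -84.4]
contact_force: [-0.6, -1.5, -1.8]
finger_gap: 0.39
```

```bash
python3 look.py w6 >/dev/null; python3 - <<'E'
from h import *
from workcell import r
s=r.read_state(); print(s["position"],s["ee_rot"],s["contact_force"]); print(go(s,564.5,-165.7,46,-84.4))
d=r.get_image("top"); np.savez("top6.npz",**d)
w=dict(np.load("w6.npz"))
a=cv2.resize(d["img"][165:245,340:420],(560,560)); b=cv2.resize(w["img"][100:330,200:440],(0,0),fx=1.0,fy=1.0)
c=np.zeros((560,800,3),np.uint8); c[:,:560]=a; c[:230,560:]=b; cv2.imwrite("pics/c6.png",c)
top=s["position"][2]-34.1+70
g=w["img"].min(2); m=np.zeros((400,640),bool); m[236:300,285:360]=1; print("tag w",rect(w,m&(g>110),top))
g=d["img"].min(2); m=np.zeros((400,640),bool); m[165:212,360:395]=1; print("tag t",rect(d,m&(g>150),top))
E
```

```text
[ 565.62840941 -166.58717532  134.67100572] [-8.99398750e+01 -2.54398313e-02 -8.44369956e+01] [ 1.02816802 -0.81286691 -1.99348792]
{'x': np.float64(-1.0), 'y': np.float64(88.7), 'z': np.float64(-1.0), 'twist': np.float64(-0.0006)}
tag w (array([ 566.6, -166.6]), array([ 566.2, -166.6]), array([27.2, 23.8]), -84.4, 2147)
tag t (array([ 550.1, -151.1]), array([ 552.8, -139.5]), array([133.2,  60.7]), -15.6, 453)
```

View pics/c6.png

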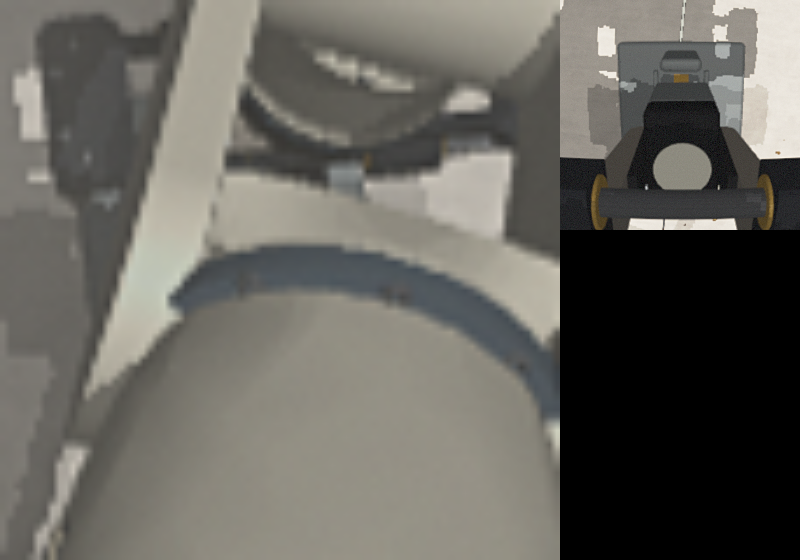

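The arm hides the dock in the top view. The wrist inset shows the pack centred between the lips, with the back cheek and a gold contact straight ahead. After a small correction I go down in stages.

>>> move_arm(
  steps=[
    {"gripper":20,"x":-0.7,"y":8,"z":-1.2,"twist":0},
    {"gripper":20,"x":0,"y":15,"z":0,"twist":0},
    {"gripper":20,"x":0,"y":15,"z":0,"twist":0},
    {"gripper":20,"x":0,"y":0,"z":0,"twist":0},
    {"gripper":20,"x":0,"y":0,"z":0,"twist":0},
  ],
)

```text
clock: 23.3
position: [564.1, -165.9, 95.8]
ee_rot: [-90.0, 0.0, -84.4]
contact_force: [0.0, -0.0, -1.8]
finger_gap: 0.39
```

>>> move_arm(
  steps=[
    {"gripper":20,"x":0,"y":15,"z":0,"twist":0},
    {"gripper":20,"x":0,"y":15,"z":0,"twist":0},
    {"gripper":20,"x":0,"y":10,"z":0,"twist":0},
    {"gripper":20,"x":0,"y":5,"z":0,"twist":0},
    {"gripper":20,"x":0,"y":0,"z":0,"twist":0},
    {"gripper":20,"x":0,"y":0,"z":0,"twist":0},
  ],
)

```text
clock: 24.05
position: [564.3, -166.0, 51.3]
ee_rot: [-90.0, -0.0, -84.4]
contact_force: [-0.1, -0.1, -1.4]
finger_gap: 0.391
```

>>> move_arm(
  steps=[
    {"gripper":20,"x":0,"y":3,"z":0,"twist":0},
    {"gripper":20,"x":0,"y":1.5,"z":0,"twist":0},
    {"gripper":20,"x":0,"y":0,"z":0,"twist":0},
  ],
)

```text
clock: 24.42
position: [564.0, -165.9, 46.4]
ee_rot: [-90.0, 0.0, -84.4]
contact_force: [0.6, -0.3, -1.7]
finger_gap: 0.392
```

>>> move_arm(
  steps=[
    {"gripper":20,"x":0,"y":1,"z":0,"twist":0},
    {"gripper":20,"x":0,"y":0,"z":0,"twist":0},
  ],
)

```text
clock: 24.68
position: [564.1, -165.9, 46.1]
ee_rot: [-90.0, -0.0, -84.4]
contact_force: [-2.3, -0.1, 5.0]
finger_gap: 0.39
```

The pack touches down at TCP z = 46.1, exactly the height predicted for full seating. I release and retreat.

>>> move_arm(
  steps=[
    {"gripper":91.9,"x":0,"y":-0.5,"z":0,"twist":0},
    {"gripper":91.9,"x":0,"y":0,"z":0,"twist":0},
    {"gripper":91.9,"x":0,"y":0,"z":0,"twist":0},
    {"gripper":91.9,"x":0,"y":0,"z":0,"twist":0},
    {"gripper":91.9,"x":0,"y":-10,"z":0,"twist":0},
    {"gripper":91.9,"x":0,"y":-35,"z":0,"twist":0},
    {"gripper":91.9,"x":0,"y":-40,"z":0,"twist":0},
    {"gripper":91.9,"x":0,"y":-30,"z":0,"twist":0},
    {"gripper":0,"x":-11,"y":0,"z":-47,"twist":0},
    {"gripper":0,"x":-11,"y":0,"z":-50,"twist":0},
    {"gripper":0,"x":-10,"y":0,"z":-50,"twist":0},
    {"gripper":0,"x":0,"y":0,"z":-20,"twist":0},
  ],
)

```text
clock: 26.18
position: [392.3, -149.7, 161.4]
ee_rot: [-90.0, 0.0, -84.4]
contact_force: [0.2, -0.2, 0.6]
finger_gap: 0.588
```

```bash
python3 look.py w7 round_pack:82 bar_key_top:34 round_key_top:34; python3 - <<'E'
from h import *
from workcell import r
w=dict(np.load("w7.npz"));g=w["img"].min(2)
o=r.outline_of("wrist","round_pack")
if o: print("tag@82",rect(w,o[0]["region"]&(g>110),82))
z=w["range_z"]; v,u=np.mgrid[:400,:640]
a=np.stack([(u-w["cx"])/w["fx"],(v-w["cy"])/w["fy"]],-1); th=np.linalg.norm(a,axis=-1,keepdims=True)
n=np.concatenate([a/np.maximum(th,1e-9)*np.tan(th),np.ones_like(th)],-1)
W=(n*z[...,None]-w["t"])@w["R"]
m=(np.hypot(W[...,0]-564.6,W[...,1]+165.8)<14); print("top z",np.percentile(W[m][:,2],[10,50,90]),m.sum())
E
```

```text
26.175 [ 392.3 -149.7  161.4] [-9.002e+01  1.000e-02 -8.444e+01] [ 0.2 -0.2  0.6] 0.5880078934211604
round_pack 0.77 [337.4, 1.0, 47.5, 53.9] (array([ 544.3, -166.2]), array([ 548.2, -164.8]), array([50.4, 39.4]), 6.7, 2128)
bar_key_top 0.58 [301.6, 98.6, 41.8, 20.8] (array([ 474.3, -141.2]), array([ 474.3, -141.7]), array([38.9, 16.4]), -84.3, 727)
round_key_top 0.8 [378.8, 101.3, 23.6, 23.7] (array([ 480.3, -206.2]), array([ 479.9, -206.1]), array([21.3, 21.2]), 52.2, 398)
tag@82 (array([ 559.5, -166.6]), array([ 560.5, -166.5]), array([28.5, 18.7]), -81.1, 619)
top z [81.75626914 82.73804405 83.79756268] 550
```

View pics/w7.png

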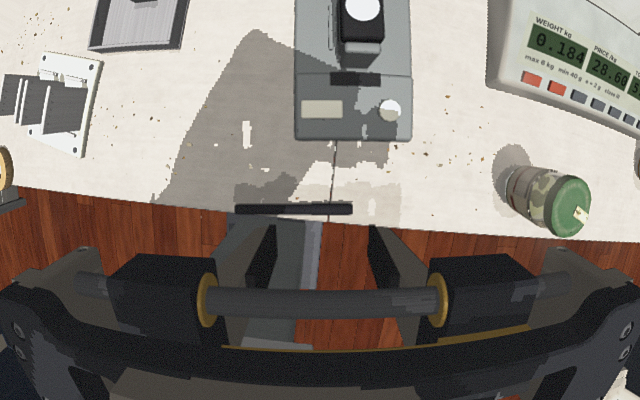

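The pack is seated: its top measures about 82 mm, as required. The keys are at pixels (321,109) and (390,111), which gives the bar key at (474.1,-141.6) and the round key at (480.2,-206.4).

>>> move_arm(
  steps=[
    {"gripper":0,"x":0,"y":20,"z":35,"twist":0},
    {"gripper":0,"x":0,"y":35,"z":35,"twist":0},
    {"gripper":0,"x":0,"y":30,"z":12.2,"twist":0},
    {"gripper":0,"x":0,"y":20,"z":0,"twist":0},
    {"gripper":0,"x":0,"y":11,"z":0,"twist":0},
    {"gripper":0,"x":0,"y":0,"z":0,"twist":0},
    {"gripper":0,"x":0,"y":0,"z":0,"twist":0},
    {"gripper":0,"x":0,"y":0,"z":0,"twist":0},
  ],
)

```text
clock: 27.42
position: [477.2, -142.5, 45.9]
ee_rot: [-89.9, -0.0, -84.4]
contact_force: [-0.2, -0.4, -0.4]
finger_gap: 0.006
```

>>> move_arm(
  steps=[
    {"gripper":0,"x":-1.2,"y":3,"z":-3,"twist":0},
    {"gripper":0,"x":0,"y":7,"z":0,"twist":0},
    {"gripper":0,"x":0,"y":4,"z":0,"twist":0},
    {"gripper":0,"x":0,"y":3,"z":0,"twist":0},
    {"gripper":0,"x":0,"y":1,"z":0,"twist":0},
    {"gripper":0,"x":0,"y":0,"z":0,"twist":0},
  ],
)

```text
clock: 28.18
position: [473.4, -141.4, 28.0]
ee_rot: [-90.0, 0.0, -84.4]
contact_force: [-5.0, 1.5, 21.1]
finger_gap: 0.004
```

The bar key is at its stop: tip at z = 28.0 with 21 N. I release it and move over the round key.

>>> move_arm(
  steps=[
    {"gripper":0,"x":0,"y":0,"z":0,"twist":0},
    {"gripper":0,"x":0,"y":-8,"z":0,"twist":0},
    {"gripper":0,"x":0,"y":-20,"z":0,"twist":0},
    {"gripper":0,"x":0,"y":0,"z":0,"twist":0},
    {"gripper":0,"x":20,"y":0,"z":0,"twist":0},
    {"gripper":0,"x":28,"y":0,"z":0.2,"twist":0},
    {"gripper":0,"x":17.2,"y":0,"z":0,"twist":0},
    {"gripper":0,"x":0,"y":8,"z":0,"twist":0},
    {"gripper":0,"x":0,"y":0,"z":0,"twist":0},
    {"gripper":0,"x":0,"y":0,"z":0,"twist":0},
  ],
)

```text
clock: 29.42
position: [479.6, -205.5, 46.7]
ee_rot: [-90.0, 0.0, -84.4]
contact_force: [1.0, 0.1, 0.6]
finger_gap: 0.009
```

>>> move_arm(
  steps=[
    {"gripper":0,"x":0.8,"y":4,"z":0.5,"twist":0},
    {"gripper":0,"x":0,"y":7,"z":0,"twist":0},
    {"gripper":0,"x":0,"y":4,"z":0,"twist":0},
    {"gripper":0,"x":0,"y":3,"z":0,"twist":0},
    {"gripper":0,"x":0,"y":1.5,"z":0,"twist":0},
    {"gripper":0,"x":0,"y":0,"z":0,"twist":0},
  ],
)

```text
clock: 30.18
position: [480.6, -206.7, 28.2]
ee_rot: [-90.0, 0.0, -84.4]
contact_force: [-1.5, 4.3, 12.2]
finger_gap: 0.005
```

>>> move_arm(
  steps=[
    {"gripper":0,"x":0,"y":0.6,"z":0,"twist":0},
    {"gripper":0,"x":0,"y":0,"z":0,"twist":0},
  ],
)

```text
clock: 30.42
position: [480.6, -206.8, 28.0]
ee_rot: [-90.0, 0.0, -84.4]
contact_force: [-3.7, 4.4, 19.2]
finger_gap: 0.001
```

The round key is at its stop too, at 28.0 mm with 19 N. I release it and back away to the front and up, for a clear final look.

>>> move_arm(
  steps=[
    {"gripper":0,"x":0,"y":-8,"z":0,"twist":0},
    {"gripper":0,"x":0,"y":-30,"z":0,"twist":0},
    {"gripper":0,"x":0,"y":-50,"z":0,"twist":0},
    {"gripper":0,"x":0,"y":-50,"z":0,"twist":0},
    {"gripper":0,"x":0,"y":-10,"z":-40,"twist":0},
    {"gripper":0,"x":0,"y":0,"z":-40,"twist":0},
    {"gripper":0,"x":0,"y":0,"z":-30,"twist":0},
    {"gripper":0,"x":0,"y":0,"z":0,"twist":0},
    {"gripper":0,"x":0,"y":0,"z":0,"twist":0},
  ],
)

```text
clock: 31.55
position: [372.0, -218.0, 175.2]
ee_rot: [-89.9, -0.0, -84.5]
contact_force: [0.0, -0.1, 0.1]
finger_gap: 0.007
```

```bash
python3 look.py w8 round_pack:82 bar_key_top:34 round_key_top:34; python3 - <<'E'
from h import *
from workcell import r
d=r.get_image("top"); np.savez("top8.npz",**d); W0=np.load("W.npy")
v,u=np.mgrid[:400,:640]; z=d["range_z"]
W=(np.stack([(u-d["cx"])/d["fx"]*z,(v-d["cy"])/d["fy"]*z,z],-1)-d["t"])@d["R"]
for nm,c in dict(good=(564.6,-165.8,82),strip=(631.4,83.7,74),bar=(474.1,-141.6,34),rnd=(480.2,-206.4,34)).items():
    m=np.hypot(W[...,0]-c[0],W[...,1]-c[1])<9; print(nm,"want",c[2],"z",np.median(W[m][:,2]).round(1),m.sum())
for q in ["pepper_jar","olive_jar","tape_roll"]: print(q,[(o["rect"],round(o["p"],2)) for o in r.outline_of("top",q)[:1]])
cv2.imwrite("pics/t8.png",cv2.resize(d["img"][110:290,150:490],None,fx=2.35,fy=2.35,interpolation=cv2.INTER_CUBIC))
E
```

```text
31.55 [ 372.  -218.   175.2] [-8.994e+01 -3.000e-02 -8.446e+01] [ 0.  -0.1  0.1] 0.007043109686739291
round_pack 0.67 [263.8, 0.6, 46.2, 32.8] (array([ 532.1, -170.7]), array([ 538.2, -172.3]), array([39.6, 32.7]), -87.6, 885)
bar_key_top 0.63 [237.6, 77.0, 38.7, 18.7] (array([ 473.5, -141.3]), array([ 473.6, -141.5]), array([40.1, 17.7]), -87.6, 670)
round_key_top 0.59 [313.3, 76.4, 22.2, 19.9] (array([ 479.7, -207.1]), array([ 479.5, -206.5]), array([20.8, 20.4]), -84.5, 355)
good want 82 z 83.5 31
strip want 74 z 75.5 27
bar want 34 z 34.0 30
rnd want 34 z 33.6 30
pepper_jar [([221.2, 121.4, 21.2, 25.4], 0.62)]
olive_jar []
tape_roll [([168.1, 243.4, 25.8, 24.7], 0.86)]
```

View pics/t8.png

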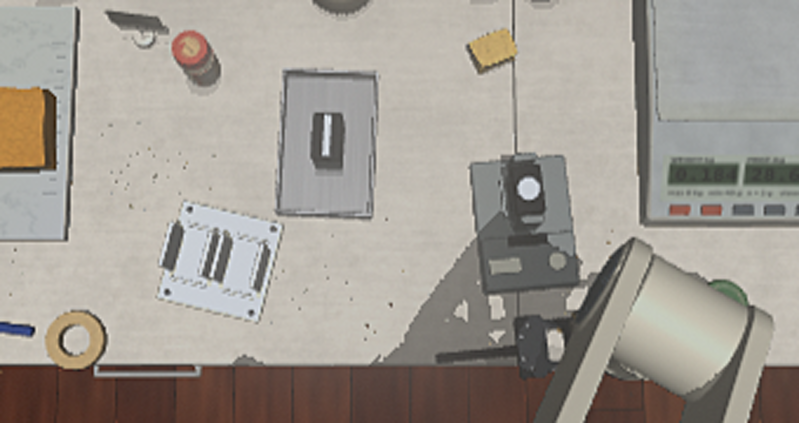

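The final top view shows the strip pack upright in the tray at crop (327,138), and the good pack seated in the dock with its round tag at (527,188). Both keys are up, and the pepper jar and tape are unmoved. The arm partly hides the olive jar, so I check it with the wrist camera and then hand in.

```bash
python3 - <<'E'
from h import *
from workcell import r
w=r.get_image("wrist"); w["fish"]=True
def wmap(d):
    v,u=np.mgrid[:400,:640]; a=np.stack([(u-d["cx"])/d["fx"],(v-d["cy"])/d["fy"]],-1)
    if d.get("fish",False):
        th=np.linalg.norm(a,axis=-1,keepdims=True); a=a/np.maximum(th,1e-9)*np.tan(th)
    return (np.concatenate([a,np.ones((400,640,1))],-1)*d["range_z"][...,None]-d["t"])@d["R"]
for nm,d in dict(before=dict(np.load("top0.npz")),now=w).items():
    P=wmap(d); m=(P[...,2]>98)&(P[...,2]<114)&(P[...,0]>330)&(P[...,0]<540)&(P[...,1]<-300)&(P[...,1]>-480); m&=d["range_z"]>0
    q=P[m]; print(nm,m.sum(),np.median(q,0).round(1) if m.any() else None)
s=r.read_state(); print(s["clock"],s["contact_force"]); print(r.sign_off())
E
```

```text
before 398 [ 418.2 -389.2  109.2]
now 3103 [ 419.9 -384.4  108.4]
32.0 [ 0.12220996 -0.67574382 -0.67861393]
the job is handed in; nothing more can be done
None
```

The job is done and handed in at 32 s, well inside the 72 s limit.

**Faulty pack:** I lifted the strip-tag pack out of the rack by its end faces and stood it upright in the reject tray. Its top measured 75.5 mm against an expected 74 mm.

**Good pack:** I stood the round-tag pack on the bare worktop and let go, then took it again by its broad sides and seated it in the dock. It touched down at exactly the predicted height. Its top measured 82.7 mm with the wrist camera and 83.5 mm with the top camera, against an expected 82 mm. Those offsets are within the cameras' calibration.

**Keys:** I pressed and released the bar key first, then the round key. Each reached its stop at 28 mm, with 21 N on the bar key and 19 N on the round key. Both were back up afterwards, at 34.0 mm and 33.6 mm.

**Other objects:** The pepper jar and the tape roll are where they were. In the last top view the arm partly hid the olive jar and the network missed it. A wrist-camera depth check put it about 5 mm from the first reading. I put that down to the cameras' different viewing angles, as no contact force showed at the readings taken near it.

The tool was clear of everything at the end, with contact force about zero.

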